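# Reset the microtome knife-holder carriage and clamp it

## Task

On the microtome, swing the orange-knobbed clamp lever well out to free the knife-holder carriage, slide the carriage along its rail until its blue pointer stands on the green mark (not the red one), then swing the lever fully back in to lock it there. Leave the tub of cassettes, the blue bottle and the loose cassette where they are.

Things in the scene. Friction and masses are not known exactly. Their poses are not given: they have to be found in the camera images.
- microtome: Fixed cream bench microtome; sizes below in its frame, mm. Origin on the bench (z 0) under the middle of its rail; local y runs along the rail towards the tall housing, x across, z up; its yaw varies by 0.25 rad either way. Stage: flat cream plate, x -110 to 130, y -200 to 180, top at z 40. Steel rail 34 wide on its centreline, top at z 54.
- specimen_head (a point): Middle of the yellow cassette face on the fixed specimen head, which sticks out of the housing over the stage: local x -35 to 35 mm, y 158 to 205, z 155 to 255. The housing itself fills x -155 to 155, y 200 to 530, up to z 274 mm.
- carriage (a joint): Position (m) of the knife-holder carriage along the microtome's local y: 0 = middle of the rail, positive towards the housing, stops at -0.075 and 0.075. Free, it slides against about 5 N of friction and stays where left; clamped, it holds against a push of about 40 N. Grey block 80 x 80 mm, z 55 to 81 mm, knife holder on top (x +-38, y +-25 mm, up to z 121 mm).
- push_post (a point): Centre of the top of the black upright push post of the carriage (diameter 16 mm, z 70 to 115 mm above the bench, on an ear whose top is at 72 mm). It is fixed to the carriage, 64 mm to local -x of the carriage's middle (the knife holder's side is 26 mm from the post's axis). Push it along local y from either side, or grip it, to slide the carriage.
- pointer (a point): Tip of the blue pointer fixed to the carriage, 82.5 mm to local +x and 30 mm to local +y of the carriage's middle, 46.5 mm above the bench. Seen from above it shows where the carriage stands over the marks.
- green_mark: Green band lying on the stage, the wanted position: 36 mm along local x, 12 mm wide along the rail (local y), 2 mm thick, fixed; origin at the centre of its underside, axes as the microtome's. It may lie on either side of the pointer.
- red_mark: Red band of the same shape on the other side of the pointer: the wrong position.
- clamp_lever (a joint): Angle of the clamp lever in rad. 0 = locked, lever parallel to the rail, pointing along local -y, against its stop; grows as it swings out towards local +x (anticlockwise from above), 1.4 = stop, pointing out across the stage. The brake is quite free above 0.6 and bites harder and harder towards 0. Needs about 3 to 5 N at the knob; stays where it is left.
- lever_pin (a point): Top of the vertical hinge pin of the clamp lever, fixed to the carriage, 50 mm to local +x and 28 mm to local -y of the carriage's middle, 86 mm above the bench.
- lever_knob (a point): Centre of the top of the orange upright knob at the lever's end: diameter 18 mm, z 75 to 111 mm above the bench, 75 mm from the hinge pin's axis. The lever itself is a flat steel bar 12 mm wide, z 75 to 83 mm; below it the stage is 35 mm lower. Push it sideways or grip it from above.
- cassette_tub: Loose tub with yellow cassettes, 160 x 120 x 50 mm, 0.7 kg; origin at the centre of its underside. Leave alone.
- spray_bottle: Loose blue bottle, 52 mm diameter, 150 mm high; origin at the centre of its underside. Leave alone.
- loose_cassette: Loose yellow cassette on the bench, 40 x 28 x 7 mm; origin at the centre of its underside. Leave alone.

How it is judged:
On the way, in this order (a step that is already met when the one before it is completed fails the run):
1. the clamp lever is swung out so that the brake is free (value of joint clamp_lever above 0.7 rad), for 0.2 s.
2. with the clamp free, the pointer stands on the green mark (value of joint clamp_lever above 0.6 rad and y of pointer in the frame of green_mark between -0.006 and 0.006 m), for 0.2 s.
At the end, for the whole second after the job is handed in: The clamp lever is back in (under 0.15 rad from its locked stop), the carriage is at rest and the tip of its pointer stands over the green band (within 6 mm of its centre line, along the rail) (value of joint clamp_lever below 0.15 rad and y of pointer in the frame of green_mark between -0.006 and 0.006 m and velocity of joint carriage between -0.005 and 0.005 m/s); the robot touches nothing.
It fails at once if the cassette tub was pushed more than 20 mm (distance of cassette_tub from where it was at the start of the episode above 0.02 m).
It fails at once if the blue bottle was pushed more than 20 mm or knocked over (distance of spray_bottle from where it was at the start of the episode above 0.02 m or angle between spray_bottle's own z axis and vertical above 0.5 rad).
It fails at once if the loose cassette was pushed more than 20 mm (distance of loose_cassette from where it was at the start of the episode above 0.02 m).
It also fails if it takes over 61 s, if anything falls off the work surface, if the arm or the gripper's body presses on something with over 40 N, if the wrist force passes 120 N, or if a joint passes its speed limit or range.

## Robot

A 6-joint arm with a two-finger parallel gripper is mounted at the origin on the work surface. World frame = base frame: x ahead of the robot, y to its left, z up, the work surface at z = 0. Lengths are in m, angles in rad, forces in N, time in s.
With the tool pointing down it reaches from about 0.375 to 0.825 m from the base axis. Payload 5.5 kg.
Tool frame: the origin (TCP) lies midway between the tips of the shut fingers; the grasp point (between the pads) lies 19 mm behind it; z points along the fingers, y is the line along which they close (so a half turn about z gives the same grasp; the last joint's range is limited). The gripper opens to 85 mm and grips with 20 to 120 N. Pads are 22 mm wide; open, the fingers measure 114 mm over their backs; the gripper's body (76 mm by 85 mm) begins 54 mm behind the grasp point. The pads swing forward as they close: fully open they stand 13 mm farther back than shut.
Start: joints at [1.154, 0.314, -0.047, 1.21, 0, 1.571], TCP at [0.243, 0.549, 0.231] pointing down, gripper open.
Joint ranges: [-2.67, 2.67], [-0.69, 1.73], [-1.03, 1.25], [-2.08, 2.16], [-1.42, 1.45], [-3.14, 3.14]. Speed limits (rad/s): [2.39, 2.39, 3.01, 3.14, 3.14, 3.14].

## Interface

Orientations are given as a 3x3 rotation matrix whose columns are the frame's x, y, z axes.
In Python, from plant import * gives the robot as it stands. The module is installed in compiled form; this text tells all that it offers.
- The arm moves only by the tool send_rows, never from a script. Its argument "commands" is a list of rows, each an object of numbers: "x", "y", "z": the shift along the tool's x, y, z each as a share of 3 cm, from -1 to 1; "ax", "ay", "az": the turn, a rotation vector about the tool's x, y, z each as a share of 0.5 rad, from -1 to 1; "gripper": the opening, from 0 (shut) to 1 (fully open). A call has 1 to 5 rows; each row shifts and turns the commanded pose from where the row before left it, along the tool's axes as they then stand; what a row does not reach is not made up. A row lasts 1/12 s, in which the tool goes at most 41.7 mm and 7.16 degrees, less where a joint would pass 70% of its speed; a pose out of reach is approached as far as the arm can. A call with a number of a shift or a turn outside -1 to 1 is refused whole. A call with a gripper value outside its range is refused whole. The fingers move at their own pace and stop on an object; "force" is the grip in N (left out, the last holds). Time passes only in rows, so rows that do not move let the fingers close. It gives the time, the measured TCP pose, the force, the opening and the grip force at its end, in the units of the state.
- get_state(): the state, without advancing time (a new reading comes with each control period).
- read_camera(name): name is "scene" or "top" or "wrist"; returns (picture, depth): 384x512x3 uint8, red, green, blue; 384x512 float32, m along the optical axis (not along the pixel's ray), 0 where there is no reading.
- camera_info(name): a dict with "mtx" (3x3 intrinsics, pixels), "R" (3x3) and "t" (3): a world point X has camera coordinates R X + t. Camera axes: x right, y down, z forward; pixel columns grow to the right and rows downward; lengths in m; the calibration is good to about 2 mm. A picture is of the moment at which its call begins: read the wrist's pose just before it. camera_info takes no time and is no camera call; for the wrist camera it gives the pose at the moment of the call.
- hand_in(): hands the job in; it is judged then, once.
Trained networks look in the newest picture that a camera, given by its name, has taken for a name from the list of things; names that differ only in an ending like _2 or _b are one class to them, and where a whole thing is asked for, a point or a joint stands for the part that bears it (a point fixed in the world has none). Each returns a list of dicts, best first, with "p" (0 to 1); they miss things now and then, are a little off and sometimes report something else, mostly with a low value. They report only what shows in the picture. A call takes as long as a camera call.
- recognise(camera, target): "centre" ([column, row] in pixels, amid what is visible of it).
The state is a dict: "t": time; "joint_positions": joint angles; "joint_velocities": joint speeds; "effort": joint torques, N m; "tcp_pos": TCP position; "ee_rot": TCP orientation; "force": force on the tool from outside, world axes, zero at the start; "moment": the same for the moment, N m; "gripper_width": finger opening in m; "grip_force": force on a finger pad.
Only numpy, scipy, OpenCV 4.12 (cv2) and the standard library are available. Lean on these libraries where they do the work, as an engineer would, in place of code of your own. Each camera call takes 0.05 s, during which the arm holds its last target. There are 200 camera calls.

## Working session

There is one attempt and no reset: what is moved stays moved. The work goes in short steps, Python scripts to look and compute and a tool call to move; the robot and the scene stay as the last step left them, time stands still between calls to the robot, and variables do not carry over. Pictures are saved under pics/ and viewed, at most 10 in all, crops included, and the job is handed in when it is done.

Besides the shell and the picture viewer there is one more tool, called after "Call:" as name([rows], argument=value, ...), one row to a line, values as JSON. send_rows: Moves the arm, as the interface text tells. Shift numbers are shares of 3 cm and turn numbers shares of 0.5 rad, none past 1 either way. Its arguments: {"type":"object","properties":{"commands":{"type":"array"},"force":{"type":"number"}},"required":["commands"]}

```bash
mkdir -p pics; ls; cat > h.py <<'E'
from plant import *
import numpy as np, cv2
def cam(n):
    i=camera_info(n); p,d=read_camera(n); return p,d,i
def w2p(i,X):
    c=i["R"]@np.array(X)+i["t"]; q=i["mtx"]@c; return q[:2]/q[2]
def ray(i,uv):
    d=i["R"].T@np.linalg.inv(i["mtx"])@np.array([uv[0],uv[1],1.]); return -i["R"].T@i["t"],d
def atz(i,uv,z):
    o,d=ray(i,uv); return o+d*(z-o[2])/d[2]
def dep(i,uv,D):
    o,d=ray(i,uv); u,v=int(round(uv[0])),int(round(uv[1])); w=D[max(v-1,0):v+2,max(u-1,0):u+2]; return o+d*np.median(w)
E
python3 - <<'E'
from h import *
np.set_printoptions(precision=4,suppress=True)
T=["microtome","specimen_head","carriage","push_post","pointer","green_mark","red_mark","lever_pin","lever_knob","cassette_tub","spray_bottle","loose_cassette"]
ims=[]
for n in ["top","scene"]:
    p,D,i=cam(n); ims.append(p)
    for t in T:
        for r in recognise(n,t)[:2]:
            print(n,t,round(r["p"],2),np.round(r["centre"],1),dep(i,r["centre"],D))
    cv2.imwrite(f"pics/{n}0.png",p[:,:,::-1])
s=get_state();print(s["t"],s["tcp_pos"],s["ee_rot"],s["force"])
E
```

```text
pics
top microtome 0.62 [117.  187.7] [0.5246 0.1466 0.258 ]
top specimen_head 0.61 [118.6 187. ] [0.5263 0.1443 0.2547]
top carriage 0.76 [220.1 186. ] [ 0.5371 -0.0533  0.099 ]
top push_post 0.94 [221.1 192. ] [ 0.5224 -0.0556  0.1005]
top pointer 0.67 [222.4 190.3] [ 0.5263 -0.059   0.1022]
top green_mark 0.71 [122.5 186.7] [0.5267 0.136  0.2549]
top green_mark 0.53 [196.3 157.3] [0.6172 0.0117 0.0404]
top red_mark 0.39 [227.2 156.6] [ 0.6168 -0.0673  0.0419]
top red_mark 0.39 [118.8 186.9] [0.5265 0.1439 0.2547]
top lever_pin 0.87 [219.4 190. ] [ 0.5273 -0.0515  0.0999]
top lever_pin 0.37 [404.2 157.7] [ 0.5934 -0.4966  0.1084]
top lever_knob 0.6 [240.3 169.3] [ 0.5787 -0.102   0.0804]
top cassette_tub 0.85 [404.  252.4] [ 0.3638 -0.507   0.0373]
top spray_bottle 0.82 [401.6 159. ] [ 0.591  -0.4915  0.1042]
top spray_bottle 0.53 [244.  169.4] [ 0.5782 -0.1111  0.0803]
top loose_cassette 0.47 [356.9 151.2] [ 0.6276 -0.4039  0.0081]
top loose_cassette 0.18 [223.4 191.2] [ 0.5241 -0.0612  0.1006]
scene microtome 0.59 [364.3 181. ] [0.6015 0.1415 0.1356]
scene specimen_head 0.62 [366.  179.7] [0.608 0.141 0.145]
scene carriage 0.75 [299.2 205.2] [ 0.5634 -0.0669  0.1001]
scene push_post 0.63 [297.4 203.5] [ 0.5574 -0.0695  0.1034]
scene pointer 0.8 [294.7 202.3] [ 0.5459 -0.0714  0.1004]
scene lever_pin 0.92 [294.5 201.5] [ 0.5435 -0.0707  0.1015]
scene lever_knob 0.6 [283.1 217.7] [ 0.5713 -0.1275  0.0838]
scene cassette_tub 0.96 [145.3 235.1] [ 0.3877 -0.4936  0.0356]
scene cassette_tub 0.7 [297.4 207.2] [ 0.5609 -0.0712  0.0923]
scene spray_bottle 0.91 [164.1 279.8] [ 0.6237 -0.5132  0.0883]
scene spray_bottle 0.15 [297.4 203.6] [ 0.5575 -0.0696  0.1031]
scene loose_cassette 0.58 [203.3 283.9] [ 0.6216 -0.4118  0.009 ]
1.3 [0.2429 0.5486 0.2313] [[-0.9144  0.4049  0.    ]
 [ 0.4049  0.9144 -0.    ]
 [-0.     -0.     -1.    ]] [ 0.3421 -0.3432  0.6517]
```

```bash
python3 - <<'E'
import cv2
p=cv2.imread("pics/top0.png")[110:260,90:290]
cv2.imwrite("pics/top0c.png",cv2.resize(p,None,fx=4,fy=4,interpolation=cv2.INTER_CUBIC))
E
```

```text
(no output)
```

View pics/top0c.png

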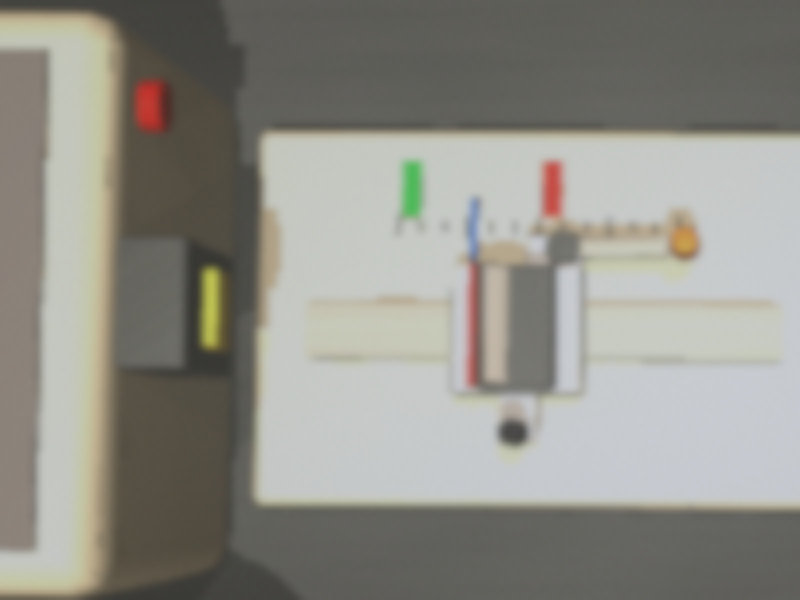

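View pics/scene0.png

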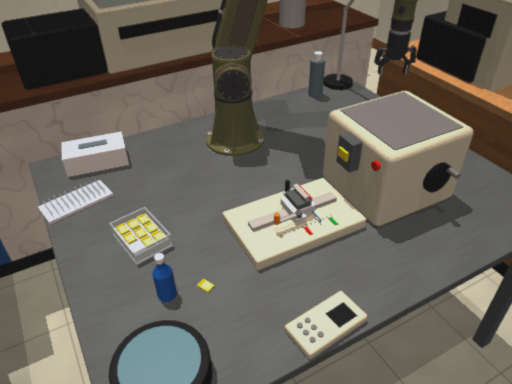

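The top view shows the pointer tip at about (209,160), the green mark at (193,157), towards the housing (+y), and red at (228,157). The knob is at (261,170), the pin at (230.5,171.5) and the post at (218,218). In the scene view the lever is parallel to the rail (locked), and the housing stands between the arm and the stage.

```bash
python3 - <<'E'
from h import *
np.set_printoptions(precision=4,suppress=True)
i=camera_info("top")
c=lambda u,v:(u/4+90-.4,v/4+110-.4)
for n,uv,z in [("knob",(684,240),.111),("pin",(562,246),.086),("post",(513,432),.115),("ptr",(475,200),.0465),("green",(412,188),.042),("red",(552,188),.042),("stA",(262,131),.04),("stB",(798,135),.04),("stC",(256,502),.04),("railA",(308,300),.054),("railB",(780,302),.054)]:
    print(n,atz(i,c(*uv),z))
print(-i["R"].T@i["t"])
E
```

```text
knob [ 0.573  -0.1522  0.111 ]
pin [ 0.5742 -0.0772  0.086 ]
post [ 0.4606 -0.0481  0.115 ]
ptr [ 0.6096 -0.0197  0.0465]
green [0.619  0.0208 0.042 ]
red [ 0.6168 -0.0684  0.042 ]
stA [0.6585 0.1167 0.04  ]
stB [ 0.6471 -0.2258  0.04  ]
stC [0.4219 0.1228 0.04  ]
railA [0.5479 0.0855 0.054 ]
railB [ 0.5394 -0.2109  0.054 ]
[ 0.4354 -0.1617  1.2404]
```

Call:
send_rows([
  {"z": -0.45,"az": 0.237,"gripper": 1},
  {"z": -0.45,"az": 0.237,"gripper": 1},
  {"z": -0.45,"az": 0.237,"gripper": 1},
  {"z": -0.45,"az": 0.237,"gripper": 1},
  {"z": -0.45,"az": 0.237,"gripper": 1},
])

```text
$.commands[0]: bad value
```

Call:
send_rows([
  {"z": -0.45,"az": 0.237,"gripper": 1},
  {"z": -0.45,"az": 0.237,"gripper": 1},
  {"z": -0.45,"az": 0.237,"gripper": 1},
  {"z": -0.45,"az": 0.237,"gripper": 1},
  {"z": -0.45,"az": 0.237,"gripper": 1},
])

```text
$.commands[0]: bad value
```

Call:
send_rows([
  {"x": -0.7,"y": 0.36,"gripper": 1},
  {"x": -0.7,"y": 0.36,"gripper": 1},
  {"x": -0.7,"y": 0.36,"gripper": 1},
  {"x": -0.7,"y": 0.36,"gripper": 1},
  {"x": -0.7,"y": 0.36,"gripper": 1},
])

```text
$.commands[0]: bad value
```

Call:
send_rows([
  {"x": 0,"y": 0,"z": -0.45,"ax": 0,"ay": 0,"az": 0.237,"gripper": 1},
  {"x": 0,"y": 0,"z": -0.45,"ax": 0,"ay": 0,"az": 0.237,"gripper": 1},
  {"x": 0,"y": 0,"z": -0.45,"ax": 0,"ay": 0,"az": 0.237,"gripper": 1},
  {"x": 0,"y": 0,"z": -0.45,"ax": 0,"ay": 0,"az": 0.237,"gripper": 1},
  {"x": 0,"y": 0,"z": -0.45,"ax": 0,"ay": 0,"az": 0.237,"gripper": 1},
])

```text
t: 1.72
tcp_pos: [0.2429, 0.5486, 0.2994]
ee_rot: [[-0.527, 0.85, -0.0], [0.85, 0.527, -0.0], [-0.0, -0.0, -1.0]]
force: [0.2, 0.2, 0.2]
gripper_width: 0.0855
grip_force: 0.0
```

Call:
send_rows([
  {"x": 0,"y": 0,"z": -0.45,"ax": 0,"ay": 0,"az": 0.237,"gripper": 1},
  {"x": 0,"y": 0,"z": -0.45,"ax": 0,"ay": 0,"az": 0.237,"gripper": 1},
  {"x": 0,"y": 0,"z": -0.45,"ax": 0,"ay": 0,"az": 0.237,"gripper": 1},
  {"x": 0,"y": 0,"z": -0.45,"ax": 0,"ay": 0,"az": 0.237,"gripper": 1},
  {"x": 0,"y": 0,"z": -0.45,"ax": 0,"ay": 0,"az": 0.237,"gripper": 1},
])

```text
t: 2.13
tcp_pos: [0.2429, 0.5486, 0.367]
ee_rot: [[0.037, 0.999, 0.0], [0.999, -0.037, 0.0], [0.0, 0.0, -1.0]]
force: [0.0, -0.3, 0.3]
gripper_width: 0.0857
grip_force: 0.0
```

Call:
send_rows([
  {"x": -0.76,"y": 0.39,"z": 0,"ax": 0,"ay": 0,"az": 0,"gripper": 1},
  {"x": -0.76,"y": 0.39,"z": 0,"ax": 0,"ay": 0,"az": 0,"gripper": 1},
  {"x": -0.76,"y": 0.39,"z": 0,"ax": 0,"ay": 0,"az": 0,"gripper": 1},
  {"x": -0.76,"y": 0.39,"z": 0,"ax": 0,"ay": 0,"az": 0,"gripper": 1},
  {"x": -0.76,"y": 0.39,"z": 0,"ax": 0,"ay": 0,"az": 0,"gripper": 1},
])

```text
t: 2.55
tcp_pos: [0.2981, 0.4318, 0.3663]
ee_rot: [[0.031, 1.0, 0.0], [1.0, -0.031, 0.0], [0.0, 0.0, -1.0]]
force: [0.0, 0.1, -0.1]
gripper_width: 0.0857
grip_force: 0.0
```

Call:
send_rows([
  {"x": -0.76,"y": 0.39,"z": 0,"ax": 0,"ay": 0,"az": 0,"gripper": 1},
  {"x": -0.76,"y": 0.39,"z": 0,"ax": 0,"ay": 0,"az": 0,"gripper": 1},
  {"x": -0.76,"y": 0.39,"z": 0,"ax": 0,"ay": 0,"az": 0,"gripper": 1},
  {"x": -0.76,"y": 0.39,"z": 0,"ax": 0,"ay": 0,"az": 0,"gripper": 1},
  {"x": -0.76,"y": 0.39,"z": 0,"ax": 0,"ay": 0,"az": 0,"gripper": 1},
])

```text
t: 2.97
tcp_pos: [0.3531, 0.3159, 0.3664]
ee_rot: [[0.031, 1.0, 0.0], [1.0, -0.031, 0.0], [0.0, 0.0, -1.0]]
force: [0.3, -0.1, -0.7]
gripper_width: 0.0856
grip_force: 0.0
```

Call:
send_rows([
  {"x": -0.76,"y": 0.39,"z": 0,"ax": 0,"ay": 0,"az": 0,"gripper": 1},
  {"x": -0.76,"y": 0.39,"z": 0,"ax": 0,"ay": 0,"az": 0,"gripper": 1},
  {"x": -0.76,"y": 0.39,"z": 0,"ax": 0,"ay": 0,"az": 0,"gripper": 1},
  {"x": -0.76,"y": 0.39,"z": 0,"ax": 0,"ay": 0,"az": 0,"gripper": 1},
  {"x": -0.76,"y": 0.39,"z": 0,"ax": 0,"ay": 0,"az": 0,"gripper": 1},
])

```text
t: 3.38
tcp_pos: [0.408, 0.2002, 0.3665]
ee_rot: [[0.031, 1.0, 0.0], [1.0, -0.031, 0.0], [0.0, 0.0, -1.0]]
force: [0.3, 0.4, 0.7]
gripper_width: 0.0857
grip_force: 0.0
```

Call:
send_rows([
  {"x": -0.76,"y": 0.39,"z": 0,"ax": 0,"ay": 0,"az": 0,"gripper": 1},
  {"x": -0.76,"y": 0.39,"z": 0,"ax": 0,"ay": 0,"az": 0,"gripper": 1},
  {"x": -0.76,"y": 0.39,"z": 0,"ax": 0,"ay": 0,"az": 0,"gripper": 1},
  {"x": -0.76,"y": 0.39,"z": 0,"ax": 0,"ay": 0,"az": 0,"gripper": 1},
  {"x": -0.76,"y": 0.39,"z": 0,"ax": 0,"ay": 0,"az": 0,"gripper": 1},
])

```text
t: 3.8
tcp_pos: [0.463, 0.0844, 0.3665]
ee_rot: [[0.031, 1.0, 0.0], [1.0, -0.031, 0.0], [0.0, 0.0, -1.0]]
force: [-0.0, 0.3, 0.6]
gripper_width: 0.0853
grip_force: 0.0
```

Call:
send_rows([
  {"x": -0.76,"y": 0.39,"z": 0,"ax": 0,"ay": 0,"az": 0,"gripper": 1},
  {"x": -0.76,"y": 0.39,"z": 0,"ax": 0,"ay": 0,"az": 0,"gripper": 1},
  {"x": -0.76,"y": 0.39,"z": 0,"ax": 0,"ay": 0,"az": 0,"gripper": 1},
  {"x": -0.76,"y": 0.39,"z": 0,"ax": 0,"ay": 0,"az": 0,"gripper": 1},
  {"x": -0.76,"y": 0.39,"z": 0,"ax": 0,"ay": 0,"az": 0,"gripper": 1},
])

```text
t: 4.22
tcp_pos: [0.518, -0.0314, 0.3665]
ee_rot: [[0.031, 1.0, 0.0], [1.0, -0.031, 0.0], [0.0, 0.0, -1.0]]
force: [0.3, 0.4, -0.4]
gripper_width: 0.0854
grip_force: 0.0
```

```bash
python3 - <<'E'
from h import *
np.set_printoptions(precision=4,suppress=True)
p,D,i=cam("wrist"); np.savez("w1.npz",R=i["R"],t=i["t"],mtx=i["mtx"],D=D)
cv2.imwrite("pics/w1.png",p[:,:,::-1])
for t in ["lever_knob","lever_pin","pointer","green_mark","red_mark","push_post"]:
    print(t,[(round(r["p"],2),np.round(r["centre"],1),dep(i,r["centre"],D)) for r in recognise("wrist",t)[:2]])
E
```

```text
lever_knob [(0.95, array([293.1, 204.3]), array([ 0.5726, -0.1129,  0.0824]))]
lever_pin [(0.84, array([265.4, 165.9]), array([ 0.5303, -0.0435,  0.1173])), (0.25, array([263.4, 121.3]), array([0.5306, 0.0111, 0.053 ]))]
pointer [(0.66, array([262. , 163.1]), array([ 0.5257, -0.0392,  0.1187]))]
green_mark [(0.5, array([318.4, 113.5]), array([0.6158, 0.0193, 0.0409]))]
red_mark [(0.54, array([313.5, 171.3]), array([ 0.6107, -0.0719,  0.0409]))]
push_post [(0.91, array([263.5, 168.1]), array([ 0.5276, -0.0467,  0.1162]))]
```

View pics/w1.png

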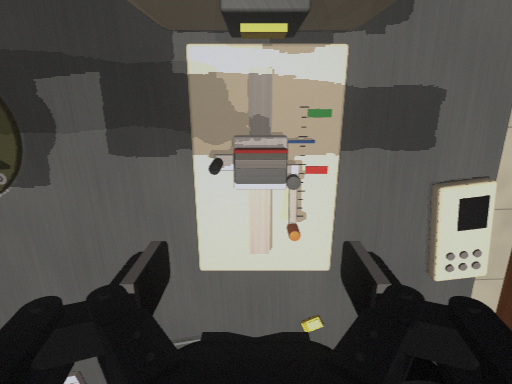

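The wrist view shows the knob top at about (295,237), the pointer tip at (315,141), green at (319,113) and red at (316,170). I'll segment these by colour to get sub-pixel positions.

```bash
cat >> h.py <<'E'
def load(f):
    z=np.load(f); return {k:z[k] for k in ("R","t","mtx")},z["D"]
def seg(p,lo,hi,box,smin=110,vmin=40):
    h=cv2.cvtColor(p,cv2.COLOR_RGB2HSV); m=cv2.inRange(h,(lo,smin,vmin),(hi,255,255)); k=np.zeros_like(m); a,b,c,d=box; k[b:d,a:c]=m[b:d,a:c]
    v,u=np.nonzero(k); return u,v
E
python3 - <<'E'
from h import *
np.set_printoptions(precision=4,suppress=True)
i,D=load("w1.npz"); p=cv2.imread("pics/w1.png")[:,:,::-1].copy()
j=camera_info("top"); q=cv2.imread("pics/top0.png")[:,:,::-1].copy()
B={"green":(45,85,(300,100,340,125),(180,140,205,170),.042),"red":(0,6,(300,160,335,180),(220,145,240,168),.042),
"ptr":(100,125,(288,135,325,148),(200,155,215,180),.0465),"knob":(5,20,(283,220,305,245),(252,160,270,180),.111)}
for n,(lo,hi,b1,b2,z) in B.items():
    for nm,ci,im,b in [("wr",i,p,b1),("top",j,q,b2)]:
        u,v=seg(im,lo,hi,b)
        if len(u)==0: print(n,nm,"none");continue
        print(n,nm,len(u),u.min(),u.max(),v.min(),v.max(),(u.mean(),v.mean()),atz(ci,(u.mean(),v.mean()),z), atz(ci,(u.max(),v.max()),z))
E
```

```text
green wr 154 309 330 110 116 (np.float64(319.5), np.float64(113.0)) [0.6172 0.0201 0.042 ] [0.6335 0.0151 0.042 ]
green top 37 191 194 151 162 (np.float64(192.7027027027027), np.float64(156.7027027027027)) [0.6187 0.0206 0.042 ] [0.6051 0.0175 0.042 ]
red wr 172 305 326 166 173 (np.float64(315.74418604651163), np.float64(169.54651162790697)) [ 0.6141 -0.0688  0.042 ] [ 0.6309 -0.0751  0.042 ]
red top 49 226 229 151 163 (np.float64(227.53061224489795), np.float64(156.87755102040816)) [ 0.6161 -0.0682  0.042 ] [ 0.6003 -0.0716  0.042 ]
ptr wr 53 288 313 140 142 (np.float64(301.188679245283), np.float64(141.43396226415095)) [ 0.5891 -0.0219  0.0465] [ 0.6076 -0.0234  0.0465]
ptr top none
knob wr 164 287 299 224 240 (np.float64(293.2682926829268), np.float64(231.8719512195122)) [ 0.5695 -0.1457  0.111 ] [ 0.5782 -0.1592  0.111 ]
knob top 35 258 263 167 173 (np.float64(260.54285714285714), np.float64(169.9142857142857)) [ 0.5722 -0.152   0.111 ] [ 0.5647 -0.1577  0.111 ]
```

Call:
send_rows([
  {"x": -0.79,"y": 0.385,"z": 0,"ax": 0,"ay": 0,"az": 0,"gripper": 1},
  {"x": -0.79,"y": 0.385,"z": 0,"ax": 0,"ay": 0,"az": 0,"gripper": 1},
  {"x": -0.79,"y": 0.385,"z": 0,"ax": 0,"ay": 0,"az": 0,"gripper": 1},
  {"x": -0.79,"y": 0.385,"z": 0,"ax": 0,"ay": 0,"az": 0,"gripper": 1},
  {"x": -0.79,"y": 0.385,"z": 0,"ax": 0,"ay": 0,"az": 0,"gripper": 1},
])

```text
t: 4.98
tcp_pos: [0.572, -0.1502, 0.3667]
ee_rot: [[0.029, 1.0, 0.001], [1.0, -0.029, 0.0], [0.0, 0.001, -1.0]]
force: [0.0, -0.2, 0.3]
gripper_width: 0.0858
grip_force: 0.0
```

Call:
send_rows([
  {"x": 0,"y": 0,"z": 0.9,"ax": 0,"ay": 0,"az": 0,"gripper": 1},
  {"x": 0,"y": 0,"z": 0.9,"ax": 0,"ay": 0,"az": 0,"gripper": 1},
  {"x": 0,"y": 0,"z": 0.9,"ax": 0,"ay": 0,"az": 0,"gripper": 1},
  {"x": 0,"y": 0,"z": 0.9,"ax": 0,"ay": 0,"az": 0,"gripper": 1},
  {"x": 0,"y": 0,"z": 0.9,"ax": 0,"ay": 0,"az": 0,"gripper": 1},
])

```text
t: 5.4
tcp_pos: [0.5715, -0.1492, 0.2304]
ee_rot: [[0.03, 1.0, 0.001], [1.0, -0.03, 0.0], [0.0, 0.001, -1.0]]
force: [0.4, -0.2, 0.0]
gripper_width: 0.0855
grip_force: 0.0
```

```bash
python3 - <<'E'
from h import *
np.set_printoptions(precision=4,suppress=True)
print(get_state()["tcp_pos"])
p,D,i=cam("wrist"); np.savez("w2.npz",R=i["R"],t=i["t"],mtx=i["mtx"],D=D)
cv2.imwrite("pics/w2.png",p[:,:,::-1])
for t in ["lever_knob"]:
    print(t,[(round(r["p"],2),np.round(r["centre"],1),dep(i,r["centre"],D),atz(i,r["centre"],.111)) for r in recognise("wrist",t)[:2]])
E
```

```text
[ 0.5715 -0.1492  0.2304]
lever_knob [(0.86, array([255.6, 143.7]), array([ 0.5717, -0.1163,  0.082 ]), array([ 0.5717, -0.1121,  0.111 ])), (0.46, array([205.2,  76.4]), array([ 0.5298, -0.0543,  0.1002]), array([ 0.5315, -0.0551,  0.111 ]))]
```

View pics/w2.png

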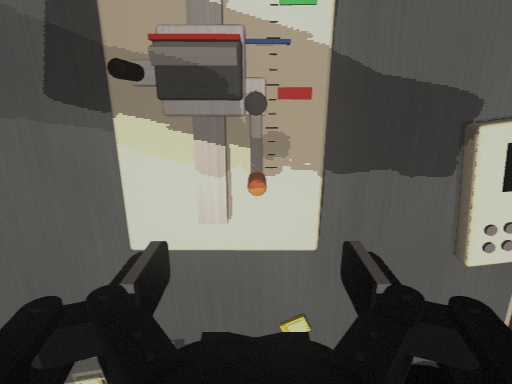

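The knob top is at about (257,187), well centred between the fingers in columns. I'll check its position from the colour and depth.

```bash
python3 - <<'E'
from h import *
np.set_printoptions(precision=4,suppress=True)
i,D=load("w2.npz");a,_=load("w1.npz")
for uv in [(257,185),(257,187),(257,189)]: print(dep(i,uv,D),atz(i,uv,.111))
# two-view triangulation
P=lambda c:c["mtx"]@np.c_[c["R"],c["t"]]
X=cv2.triangulatePoints(P(a),P(i),np.array([[294.7],[236.5]]),np.array([[257.],[187.]]));print((X[:3]/X[3]).T)
E
```

```text
[ 0.5719 -0.1505  0.1102] [ 0.5719 -0.1503  0.111 ]
[ 0.5719 -0.1524  0.1102] [ 0.5719 -0.1522  0.111 ]
[ 0.5718 -0.1544  0.1102] [ 0.5718 -0.1541  0.111 ]
[[ 0.5716 -0.1515  0.1142]]
```

Call:
send_rows([
  {"x": -0.09,"y": 0,"z": 1,"ax": 0,"ay": 0,"az": 0,"gripper": 1},
  {"x": 0,"y": 0,"z": 1,"ax": 0,"ay": 0,"az": 0,"gripper": 1},
  {"x": 0,"y": 0,"z": 1,"ax": 0,"ay": 0,"az": 0,"gripper": 1},
  {"x": 0,"y": 0,"z": 1,"ax": 0,"ay": 0,"az": 0,"gripper": 1},
  {"x": 0,"y": 0,"z": 0.8,"ax": 0,"ay": 0,"az": 0,"gripper": 1},
])

```text
t: 5.92
tcp_pos: [0.5722, -0.1525, 0.0875]
ee_rot: [[0.03, 1.0, 0.001], [1.0, -0.03, -0.0], [-0.0, 0.001, -1.0]]
force: [0.0, 0.4, 0.3]
gripper_width: 0.0854
grip_force: 0.0
```

Call:
send_rows([
  {"x": 0,"y": 0,"z": 0,"ax": 0,"ay": 0,"az": 0,"gripper": 0},
  {"x": 0,"y": 0,"z": 0,"ax": 0,"ay": 0,"az": 0,"gripper": 0},
  {"x": 0,"y": 0,"z": 0,"ax": 0,"ay": 0,"az": 0,"gripper": 0},
  {"x": 0,"y": 0,"z": 0,"ax": 0,"ay": 0,"az": 0,"gripper": 0},
  {"x": 0,"y": 0,"z": 0,"ax": 0,"ay": 0,"az": 0,"gripper": 0},
], force=30)

```text
t: 6.33
tcp_pos: [0.5733, -0.1534, 0.0897]
ee_rot: [[0.031, 1.0, 0.004], [1.0, -0.031, -0.001], [-0.001, 0.004, -1.0]]
force: [-0.5, 0.0, -0.1]
gripper_width: 0.0259
grip_force: 0.0
```

Call:
send_rows([
  {"x": 0,"y": 0,"z": 0,"ax": 0,"ay": 0,"az": 0,"gripper": 0},
  {"x": 0,"y": 0,"z": 0,"ax": 0,"ay": 0,"az": 0,"gripper": 0},
  {"x": 0,"y": 0,"z": 0,"ax": 0,"ay": 0,"az": 0,"gripper": 0},
  {"x": 0,"y": 0,"z": 0,"ax": 0,"ay": 0,"az": 0,"gripper": 0},
  {"x": 0,"y": 0,"z": 0,"ax": 0,"ay": 0,"az": 0,"gripper": 0},
])

```text
t: 6.75
tcp_pos: [0.5731, -0.1534, 0.0893]
ee_rot: [[0.031, 1.0, 0.003], [1.0, -0.031, -0.001], [-0.001, 0.003, -1.0]]
force: [0.6, 0.6, 5.6]
gripper_width: 0.0169
grip_force: 30.0
```

Call:
send_rows([
  {"x": 0.0125,"y": 0.25,"z": 0,"ax": 0,"ay": 0,"az": -0.2,"gripper": 0},
  {"x": 0.0125,"y": 0.25,"z": 0,"ax": 0,"ay": 0,"az": -0.2,"gripper": 0},
  {"x": 0.0125,"y": 0.25,"z": 0,"ax": 0,"ay": 0,"az": -0.2,"gripper": 0},
])

```text
t: 7.0
tcp_pos: [0.5952, -0.1505, 0.0892]
ee_rot: [[-0.27, 0.963, 0.003], [0.963, 0.27, 0.0], [-0.001, 0.003, -1.0]]
force: [-1.8, 2.3, 8.2]
gripper_width: 0.0171
grip_force: 30.1
```

Call:
send_rows([
  {"x": 0.0125,"y": 0.25,"z": 0,"ax": 0,"ay": 0,"az": -0.2,"gripper": 0},
  {"x": 0.0125,"y": 0.25,"z": 0,"ax": 0,"ay": 0,"az": -0.2,"gripper": 0},
  {"x": 0.0125,"y": 0.25,"z": 0,"ax": 0,"ay": 0,"az": -0.2,"gripper": 0},
  {"x": 0.0125,"y": 0.25,"z": 0,"ax": 0,"ay": 0,"az": -0.2,"gripper": 0},
])

```text
t: 7.33
tcp_pos: [0.6215, -0.1368, 0.0892]
ee_rot: [[-0.624, 0.782, 0.002], [0.782, 0.624, 0.0], [-0.001, 0.002, -1.0]]
force: [-2.4, 1.7, 8.5]
gripper_width: 0.0163
grip_force: 30.2
```

Call:
send_rows([
  {"x": 0.0125,"y": 0.25,"z": 0,"ax": 0,"ay": 0,"az": -0.2,"gripper": 0},
  {"x": 0.0125,"y": 0.25,"z": 0,"ax": 0,"ay": 0,"az": -0.2,"gripper": 0},
  {"x": 0.0125,"y": 0.25,"z": 0,"ax": 0,"ay": 0,"az": -0.2,"gripper": 0},
  {"x": 0,"y": 0,"z": 0,"ax": 0,"ay": 0,"az": 0,"gripper": 0},
  {"x": 0,"y": 0,"z": 0,"ax": 0,"ay": 0,"az": 0,"gripper": 0},
])

```text
t: 7.75
tcp_pos: [0.6372, -0.1195, 0.0893]
ee_rot: [[-0.825, 0.565, 0.003], [0.565, 0.825, 0.001], [-0.002, 0.003, -1.0]]
force: [-0.8, 4.7, 7.4]
gripper_width: 0.017
grip_force: 30.1
```

```bash
python3 - <<'E'
from h import *
np.set_printoptions(precision=4,suppress=True)
s=get_state();print(s["tcp_pos"],s["force"],s["joint_positions"])
p,D,i=cam("top"); cv2.imwrite("pics/top1.png",cv2.resize(p[110:260,130:330],None,fx=4,fy=4,interpolation=cv2.INTER_CUBIC)[:,:,::-1])
E
```

```text
[ 0.6372 -0.1195  0.0893] [-0.8436  4.6786  7.4397] [-0.1863  0.4849 -0.1289  0.9544  0.0019  0.4142]
```

View pics/top1.png

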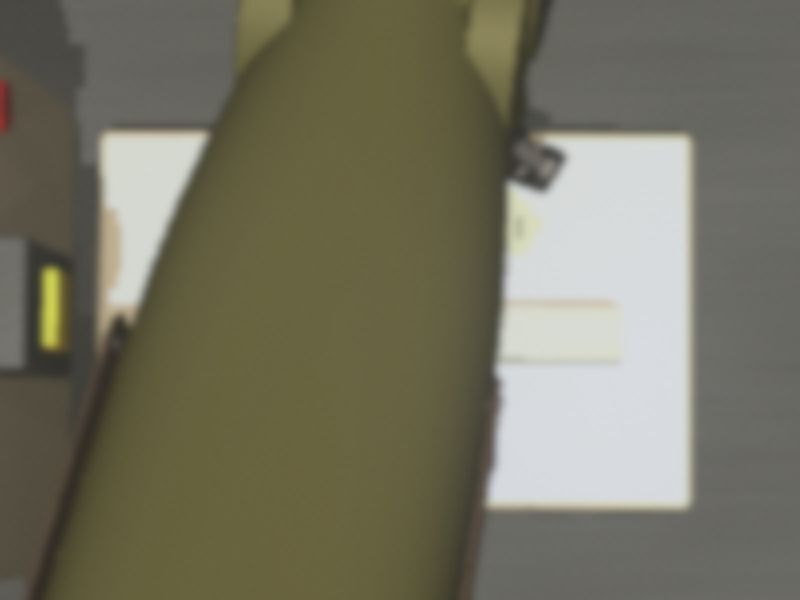

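Call:
send_rows([
  {"x": 0.15,"y": 0.236,"z": 0,"ax": 0,"ay": 0,"az": 0,"gripper": 0},
  {"x": 0.15,"y": 0.236,"z": 0,"ax": 0,"ay": 0,"az": 0,"gripper": 0},
])

```text
t: 7.97
tcp_pos: [0.6382, -0.1063, 0.0893]
ee_rot: [[-0.824, 0.567, 0.004], [0.567, 0.824, -0.005], [-0.006, -0.002, -1.0]]
force: [1.6, -6.7, 4.0]
gripper_width: 0.017
grip_force: 29.9
```

Call:
send_rows([
  {"x": 0.15,"y": 0.236,"z": 0,"ax": 0,"ay": 0,"az": 0,"gripper": 0},
  {"x": 0.15,"y": 0.236,"z": 0,"ax": 0,"ay": 0,"az": 0,"gripper": 0},
  {"x": 0.15,"y": 0.236,"z": 0,"ax": 0,"ay": 0,"az": 0,"gripper": 0},
  {"x": 0,"y": 0,"z": 0,"ax": 0,"ay": 0,"az": 0,"gripper": 0},
  {"x": 0,"y": 0,"z": 0,"ax": 0,"ay": 0,"az": 0,"gripper": 0},
])

```text
t: 8.38
tcp_pos: [0.6391, -0.0787, 0.0893]
ee_rot: [[-0.825, 0.565, 0.004], [0.565, 0.825, -0.001], [-0.003, 0.002, -1.0]]
force: [-0.2, -0.0, 5.7]
gripper_width: 0.0171
grip_force: 30.0
```

```bash
python3 - <<'E'
from h import *
np.set_printoptions(precision=4,suppress=True)
s=get_state();print(s["tcp_pos"],s["force"],s["gripper_width"])
p,D,i=cam("wrist"); np.savez("w3.npz",R=i["R"],t=i["t"],mtx=i["mtx"],D=D); cv2.imwrite("pics/w3.png",p[:,:,::-1])
for t in ["pointer","green_mark","red_mark"]: print(t,[(round(r["p"],2),np.round(r["centre"],1)) for r in recognise("wrist",t)[:2]])
E
```

```text
[ 0.6391 -0.0787  0.0893] [-0.1787 -0.0152  5.7376] 0.017096849121054334
pointer [(0.84, array([251.6,  57.4]))]
green_mark []
red_mark [(0.69, array([237.5, 163.9]))]
```

View pics/w3.png

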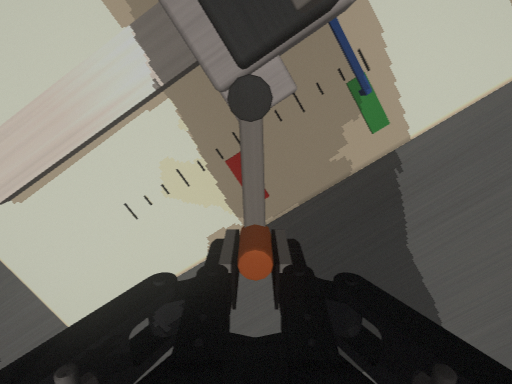

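The pointer's tip, at about (367,95), lies on the green band (corners about (348,82), (362,76), (388,124), (376,132)). I'll measure the offset.

```bash
python3 - <<'E'
from h import *
np.set_printoptions(precision=4,suppress=True)
i,D=load("w3.npz"); p=cv2.imread("pics/w3.png")[:,:,::-1].copy()
e=np.array([.03,1])
L=lambda X:np.array([X[0]-.03*X[1],X[1]+.03*X[0]])
def pts(lo,hi,box,z):
    u,v=seg(p,lo,hi,box); return np.array([L(atz(i,(a,b),z)) for a,b in zip(u,v)])
g=pts(45,85,(335,65,400,140),.042); b=pts(100,125,(325,10,380,105),.0465)
print("green far part x,y range"); k=g[g[:,0]>np.median(g[:,0])]; print(np.percentile(k,[2,50,98],axis=0)); print("all",g.mean(0),g.min(0),g.max(0))
t=b[b[:,0]>b[:,0].max()-.012]; print("tip",t.mean(0),t.min(0),t.max(0),b[:,0].max())
r=pts(0,6,(220,140,275,205),.042); print("red",r.mean(0),r.min(0),r.max(0))
E
```

```text
green far part x,y range
[[0.6199 0.0326]
 [0.6269 0.0382]
 [0.6343 0.0438]]
all [0.6189 0.0377] [0.5992 0.0324] [0.6345 0.044 ]
tip [0.6043 0.0399] [0.5986 0.0367] [0.6105 0.0422] 0.6104991181419815
red [ 0.6076 -0.052 ] [ 0.5987 -0.0566] [ 0.6348 -0.0448]
```

Call:
send_rows([
  {"x": -0.027,"y": -0.042,"z": 0,"ax": 0,"ay": 0,"az": 0,"gripper": 0},
  {"x": 0,"y": 0,"z": 0,"ax": 0,"ay": 0,"az": 0,"gripper": 0},
  {"x": 0,"y": 0,"z": 0,"ax": 0,"ay": 0,"az": 0,"gripper": 0},
  {"x": 0,"y": 0,"z": 0,"ax": 0,"ay": 0,"az": 0,"gripper": 0},
])

```text
t: 8.92
tcp_pos: [0.6385, -0.0796, 0.0892]
ee_rot: [[-0.825, 0.566, 0.003], [0.566, 0.825, 0.001], [-0.002, 0.003, -1.0]]
force: [-0.6, 1.9, 7.2]
gripper_width: 0.0168
grip_force: 30.2
```

Call:
send_rows([
  {"x": 0.0125,"y": -0.25,"z": 0,"ax": 0,"ay": 0,"az": 0.2,"gripper": 0},
  {"x": 0.0125,"y": -0.25,"z": 0,"ax": 0,"ay": 0,"az": 0.2,"gripper": 0},
  {"x": 0.0125,"y": -0.25,"z": 0,"ax": 0,"ay": 0,"az": 0.2,"gripper": 0},
  {"x": 0.0125,"y": -0.25,"z": 0,"ax": 0,"ay": 0,"az": 0.2,"gripper": 0},
])

```text
t: 9.25
tcp_pos: [0.6175, -0.1008, 0.0893]
ee_rot: [[-0.535, 0.845, 0.004], [0.845, 0.535, 0.001], [-0.002, 0.004, -1.0]]
force: [0.9, 1.6, 6.2]
gripper_width: 0.0166
grip_force: 30.1
```

```bash
cat >> h.py <<'E'
def chk(f,gb,bb):
    s=get_state();print(s["tcp_pos"],s["force"],s["gripper_width"])
    p,D,i=cam("wrist"); cv2.imwrite(f"pics/{f}.png",p[:,:,::-1])
    L=lambda X:np.array([X[0]-.03*X[1],X[1]+.03*X[0]])
    def pts(lo,hi,box,z):
        u,v=seg(p,lo,hi,box); return np.array([L(atz(i,(a,b),z)) for a,b in zip(u,v)])
    g=pts(45,85,gb,.042); b=pts(100,125,bb,.0465)
    k=g[g[:,0]>np.median(g[:,0])]; t=b[b[:,0]>b[:,0].max()-.012]
    print("green",np.percentile(k[:,1],[2,50,98]),g[:,0].max(),"tip",np.percentile(t[:,1],[2,50,98]),b[:,0].max(),len(g),len(b))
E
python3 - <<'E'
from h import *
np.set_printoptions(precision=4,suppress=True)
chk("w4",(200,0,450,150),(200,0,450,150))
E
```

```text
[ 0.6175 -0.1008  0.0893] [0.873  1.6384 6.1843] 0.01662595698960214
green [0.0326 0.0384 0.0439] 0.6345929883303776 tip [0.0381 0.0401 0.0421] 0.6106017148681115 1065 564
```

Call:
send_rows([
  {"x": -0.05,"y": -0.03,"z": 0,"ax": 0,"ay": 0,"az": 0,"gripper": 0},
  {"x": 0.0125,"y": -0.25,"z": 0,"ax": 0,"ay": 0,"az": 0.2,"gripper": 0},
  {"x": 0.0125,"y": -0.25,"z": 0,"ax": 0,"ay": 0,"az": 0.2,"gripper": 0},
  {"x": 0.0125,"y": -0.25,"z": 0,"ax": 0,"ay": 0,"az": 0.2,"gripper": 0},
])

```text
t: 9.63
tcp_pos: [0.597, -0.111, 0.0893]
ee_rot: [[-0.262, 0.965, 0.004], [0.965, 0.262, 0.002], [0.001, 0.005, -1.0]]
force: [1.3, 4.2, 6.8]
gripper_width: 0.0172
grip_force: 30.1
```

```bash
python3 - <<'E'
from h import *
np.set_printoptions(precision=4,suppress=True)
chk("w5",(200,0,450,150),(200,0,450,150))
E
```

```text
[ 0.597  -0.111   0.0893] [1.2661 4.2071 6.7901] 0.01723242552207436
green [0.0326 0.0384 0.0441] 0.6346605503322071 tip [0.0374 0.0393 0.0416] 0.6105409020412519 1171 207
```

Call:
send_rows([
  {"x": 0.0125,"y": -0.25,"z": 0,"ax": 0,"ay": 0,"az": 0.2,"gripper": 0},
  {"x": 0.0125,"y": -0.25,"z": 0,"ax": 0,"ay": 0,"az": 0.2,"gripper": 0},
  {"x": 0.0125,"y": -0.25,"z": 0,"ax": 0,"ay": 0,"az": 0.2,"gripper": 0},
  {"x": 0,"y": 0,"z": 0,"ax": 0,"ay": 0,"az": 0,"gripper": 0},
  {"x": 0,"y": 0,"z": 0,"ax": 0,"ay": 0,"az": 0,"gripper": 0},
])

```text
t: 10.1
tcp_pos: [0.5742, -0.1141, 0.0893]
ee_rot: [[0.031, 1.0, 0.003], [1.0, -0.031, 0.001], [0.001, 0.003, -1.0]]
force: [-0.4, 1.2, 7.5]
gripper_width: 0.0167
grip_force: 30.2
```

Call:
send_rows([
  {"x": 0,"y": -0.04,"z": 0,"ax": 0,"ay": 0,"az": 0,"gripper": 0},
  {"x": 0,"y": -0.04,"z": 0,"ax": 0,"ay": 0,"az": 0,"gripper": 0},
  {"x": 0,"y": 0,"z": 0,"ax": 0,"ay": 0,"az": 0,"gripper": 0},
])

```text
t: 10.35
tcp_pos: [0.5736, -0.1141, 0.0893]
ee_rot: [[0.031, 1.0, 0.006], [1.0, -0.031, 0.001], [0.001, 0.006, -1.0]]
force: [4.0, 2.4, 5.4]
gripper_width: 0.0166
grip_force: 30.0
```

Call:
send_rows([
  {"x": 0,"y": -0.06,"z": 0,"ax": 0,"ay": 0,"az": 0,"gripper": 0},
  {"x": 0,"y": 0,"z": 0,"ax": 0,"ay": 0,"az": 0,"gripper": 0},
])

```text
t: 10.52
tcp_pos: [0.5729, -0.1141, 0.0894]
ee_rot: [[0.031, 0.999, 0.008], [1.0, -0.031, 0.001], [0.001, 0.008, -1.0]]
force: [7.8, 2.0, 2.0]
gripper_width: 0.0168
grip_force: 29.9
```

```bash
python3 - <<'E'
from h import *
np.set_printoptions(precision=4,suppress=True)
chk("w6",(200,0,450,150),(200,0,450,150))
E
```

```text
[ 0.5729 -0.1141  0.0894] [7.7891 2.0365 2.0208] 0.016784171348205285Traceback (most recent call last):
  File "<stdin>", line 3, in <module>
  File "h.py", line 25, in chk
    k=g[g[:,0]>np.median(g[:,0])]; t=b[b[:,0]>b[:,0].max()-.012]
        ~^^^^^
IndexError: too many indices for array: array is 1-dimensional, but 2 were indexed
```

Call:
send_rows([
  {"x": 0,"y": 0.08,"z": 0,"ax": 0,"ay": 0,"az": 0,"gripper": 0},
  {"x": 0,"y": 0,"z": 0,"ax": 0,"ay": 0,"az": 0,"gripper": 1},
  {"x": 0,"y": 0,"z": 0,"ax": 0,"ay": 0,"az": 0,"gripper": 1},
  {"x": 0,"y": 0,"z": 0,"ax": 0,"ay": 0,"az": 0,"gripper": 1},
  {"x": 0,"y": 0,"z": 0,"ax": 0,"ay": 0,"az": 0,"gripper": 1},
])

```text
t: 10.98
tcp_pos: [0.5705, -0.1144, 0.0869]
ee_rot: [[0.031, 1.0, -0.001], [1.0, -0.031, 0.0], [0.0, -0.001, -1.0]]
force: [-0.7, 0.6, -0.1]
gripper_width: 0.0644
grip_force: 0.0
```

Call:
send_rows([
  {"x": 0,"y": 0,"z": 0,"ax": 0,"ay": 0,"az": 0,"gripper": 1},
  {"x": 0,"y": 0,"z": 0,"ax": 0,"ay": 0,"az": 0,"gripper": 1},
  {"x": 0,"y": 0,"z": -0.3,"ax": 0,"ay": 0,"az": 0,"gripper": 1},
  {"x": 0,"y": 0,"z": -0.9,"ax": 0,"ay": 0,"az": 0,"gripper": 1},
  {"x": 0,"y": 0,"z": -0.9,"ax": 0,"ay": 0,"az": 0,"gripper": 1},
])

```text
t: 11.4
tcp_pos: [0.5699, -0.1141, 0.1503]
ee_rot: [[0.031, 1.0, -0.003], [1.0, -0.031, 0.001], [0.0, -0.003, -1.0]]
force: [1.4, 0.1, 0.9]
gripper_width: 0.0852
grip_force: 0.0
```

Call:
send_rows([
  {"x": -0.5,"y": 0,"z": -1,"ax": 0,"ay": 0,"az": 0,"gripper": 1},
  {"x": -0.5,"y": 0,"z": -1,"ax": 0,"ay": 0,"az": 0,"gripper": 1},
  {"x": -0.5,"y": 0,"z": -1,"ax": 0,"ay": 0,"az": 0,"gripper": 1},
  {"x": -0.5,"y": 0,"z": -1,"ax": 0,"ay": 0,"az": 0,"gripper": 1},
  {"x": 0,"y": 0,"z": 0,"ax": 0,"ay": 0,"az": 0,"gripper": 1},
])

```text
t: 11.82
tcp_pos: [0.5719, -0.1775, 0.2777]
ee_rot: [[0.033, 0.999, 0.01], [0.999, -0.033, -0.004], [-0.004, 0.01, -1.0]]
force: [0.4, 0.3, -0.0]
gripper_width: 0.0851
grip_force: 0.0
```

```bash
python3 - <<'E'
from h import *
np.set_printoptions(precision=4,suppress=True)
chk("w7",(200,0,450,200),(200,0,450,200))
E
```

```text
[ 0.5719 -0.1775  0.2777] [ 0.4383  0.3007 -0.0412] 0.08512351873993815Traceback (most recent call last):
  File "<stdin>", line 3, in <module>
  File "h.py", line 25, in chk
    k=g[g[:,0]>np.median(g[:,0])]; t=b[b[:,0]>b[:,0].max()-.012]
        ~^^^^^
IndexError: too many indices for array: array is 1-dimensional, but 2 were indexed
```

View pics/w7.png

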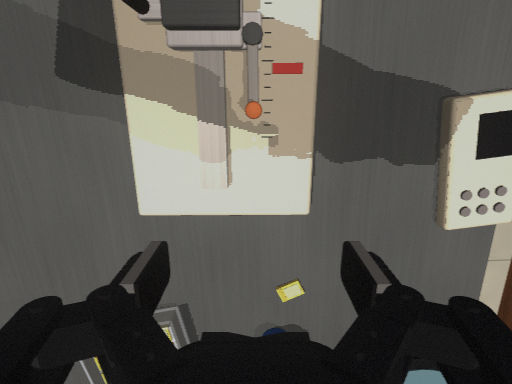

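The lever, knob (254,109) and pin (252,33), is parallel to the rail, so it is locked. The green mark is out of view, so I'll rise and move back towards +y for a last check.

Call:
send_rows([
  {"x": 0.8,"y": 0,"z": -0.8,"ax": 0,"ay": 0,"az": 0,"gripper": 1},
  {"x": 0.8,"y": 0,"z": -0.8,"ax": 0,"ay": 0,"az": 0,"gripper": 1},
  {"x": 0.8,"y": 0,"z": -0.5,"ax": 0,"ay": 0,"az": 0,"gripper": 1},
  {"x": 0.8,"y": 0,"z": 0,"ax": 0,"ay": 0,"az": 0,"gripper": 1},
  {"x": 0.8,"y": 0,"z": 0,"ax": 0,"ay": 0,"az": 0,"gripper": 1},
])

```text
t: 12.28
tcp_pos: [0.5731, -0.053, 0.3339]
ee_rot: [[0.031, 1.0, 0.001], [1.0, -0.031, 0.0], [0.0, 0.001, -1.0]]
force: [0.0, -0.5, -0.5]
gripper_width: 0.0856
grip_force: 0.0
```

Call:
send_rows([
  {"x": 0,"y": 0,"z": 0,"ax": 0,"ay": 0,"az": 0,"gripper": 1},
  {"x": 0,"y": 0,"z": 0,"ax": 0,"ay": 0,"az": 0,"gripper": 1},
  {"x": 0,"y": 0,"z": 0,"ax": 0,"ay": 0,"az": 0,"gripper": 1},
])

```text
t: 12.53
tcp_pos: [0.5727, -0.0544, 0.3326]
ee_rot: [[0.03, 1.0, -0.001], [1.0, -0.03, -0.0], [-0.0, -0.001, -1.0]]
force: [0.6, -0.8, 0.1]
gripper_width: 0.0853
grip_force: 0.0
```

```bash
python3 - <<'E'
from h import *
np.set_printoptions(precision=4,suppress=True)
try: chk("w8",(200,0,450,200),(250,0,450,200))
except Exception as e: print(e)
E
```

```text
[ 0.5727 -0.0544  0.3326] [ 0.5732 -0.8166  0.0564] 0.08532517932387917
green [0.0338 0.0378 0.0432] 0.6329879600545706 tip [0.0352 0.0365 0.0378] 0.6086307482472788 168 96
```

View pics/w8.png

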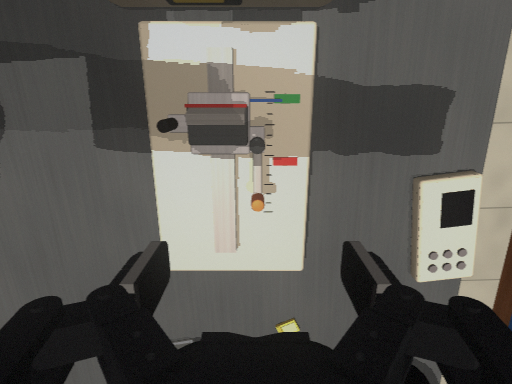

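The pointer tip (281,100) stands on the green band (287,99), about 1.3 mm off its centre line. The lever is in line with the rail, and the gripper is clear of everything.

```bash
python3 -c "
from plant import *
print(hand_in())"
```

```text
the job is handed in; nothing more can be done
None
```

The job is handed in, with no verdict returned: the carriage's pointer stands on the green mark, about 1 mm off its centre line by the last camera check, with the clamp lever swung fully back in; the tub, bottle and loose cassette were never touched.

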